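Make up the door-lining kit and the glue-up kit

TASK

Make up the two kits in their plywood trays from the stock on the table. The larger tray is the door-lining kit: lay the flat plywood packer on the floor of its long bay, the oak wedge lengthwise on the middle of the packer, and stand the carton of screws in the middle of its short bay. The smaller tray is the glue-up kit: stand the spring clamp in the middle of its wider bay and lay the dowel along the narrower one, both down on the floor; leave the cork sanding block and the oak offcut where they lie.

Things in the scene. Friction and masses are not known exactly. Their poses are not given: they have to be found in the camera images.
- large_tray: Fixed ply tray, 184 (x) x 156 (y) x 37 mm; origin: centre of its underside; floor 9 mm up, walls and divider 28 mm above that. Bays centred on y = 0, lengthwise along y: x = -45 mm the long one, 74 x 136 mm (packer, wedge); x = +45 mm the short one, 74 x 106 mm between brown stop blocks (carton). A 54 mm slot along x at mid length, down to the floor through walls and divider, clears the fingers.
- small_tray: Fixed plywood kit tray like the other, 104 (x) x 156 (y) x 37 mm; origin: centre of its underside; floor 9 mm up, walls and divider 28 mm above that. Bays centred on y = 0, lengthwise along y: x = -23 mm the wider, 38 x 136 mm (clamp); x = +27 mm the narrower, 30 x 136 mm (dowel). The same 54 mm finger slot along x at mid length cuts walls and divider down to the floor.
- ply_packer: Flat plywood packer, 60 (x) x 120 (y) x 18 (z) mm, lying flat. Origin: centre of its underside, z up.
- oak_wedge: Oak wedge, 38 (x) x 110 (y) mm, lying on its flat face; its top slopes along y from 22 mm high at the -y end to 4 mm at the +y end, 13 mm at the middle; the two long sides, 38 mm apart, are upright. Origin: centre of its underside, z up. Either end may point either way in the tray.
- screw_carton: Small printed cardboard carton of screws, 61 (x) x 90 (y) x 51 (z) mm, 0.2 to 0.42 kg, upright. Origin: centre of its underside, z up. Grasp across its x.
- spring_clamp: Orange and black spring clamp standing on its narrow edge, 24 (x) x 114 (y) x 60 (z) mm. Origin: centre of its underside, z up. Grasp across its x; its jaws need not be worked.
- dowel: Beech dowel, 16 mm across, 120 mm long along its y, lying; it does not roll. Origin: on its underside, below its middle, z up.
- cork_sander: Bystander: cork sanding block, 62 x 115 x 39 mm, loose; not part of either kit. Origin: centre of its underside.
- oak_offcut: Bystander: squared oak offcut, 60 x 85 x 45 mm, loose; not part of either kit. Origin: centre of its underside.

How it is judged:
By the outcome, as a careful person would: the job done as asked, in the order asked, and still so for the second after the job is handed in, with the robot touching nothing.
It also fails if it takes over 120 s, if anything falls off the work surface, if the arm or the gripper's body presses on something with over 40 N, if the wrist force passes 120 N, or if a joint passes its speed limit or range.

ROBOT

A 6-joint arm with a two-finger parallel gripper is mounted at the origin on a cart in front of the work surface, level with it; the furniture and walls round the work are solid. World frame = base frame: x ahead of the robot, y to its left, z up, the work surface at z = 0. Lengths are in m, angles in rad, forces in N, time in s.
With the tool pointing down it reaches from about 0.35 to 0.775 m from the base axis. Payload 5.5 kg.
Tool frame: the origin (TCP) lies midway between the tips of the shut fingers; the grasp point (between the pads) lies 19 mm behind it (tcp_to_grasp is the distance from the TCP to the grasp point, in m); z points along the fingers, y is the line along which they close (so a half turn about z gives the same grasp; the last joint's range is limited). The gripper opens to 85 mm and grips with 20 to 120 N. Pads are 22 mm wide; open, the fingers measure 114 mm over their backs; the gripper's body (76 mm by 85 mm) begins 54 mm behind the grasp point. The pads swing forward as they close: fully open they stand 13 mm farther back than shut.
Start: joints at [-1.325, 0.313, 0.046, 1.304, 0, 1.431], TCP at [0.216, -0.533, 0.231] pointing down, gripper open.
Joint ranges: [-2.76, 2.76], [-0.86, 1.69], [-1.03, 1.26], [-2.2, 2.34], [-1.47, 1.5], [-3.14, 3.14]. Speed limits (rad/s): [2.57, 2.57, 3.14, 3.14, 3.14, 3.14].

INTERFACE

Orientations are given as [roll, pitch, yaw] about the fixed x, y, z axes, in that order (R = Rz(yaw) Ry(pitch) Rx(roll)).
In Python, from bench import movep, servo_line, goto_joints, gripper_open, gripper_close, wait, solve_ik, get_obs, snapshot, MotionError, finish_job, tcp_to_grasp gives the robot as it stands. Calls block until the motion is done:
- movep(position, orientation): joint-space move of the TCP to a pose.
- servo_line(position, frame=None, velocity=0.15): straight line of the TCP; frame=None keeps the orientation; velocity is the mean speed in m/s.
- goto_joints(angles): joint-space move.
- gripper_open() and gripper_close(grip_force=None): open the fingers fully, or close them until they stop; grip_force is the grip in N (None keeps the last).
- wait(seconds).
- solve_ik(position, orientation): joint angles nearest the present ones, or None.
- get_obs(): the state.
- snapshot(name): name is "scene" or "top" or "wrist"; returns a dict with "pixels" (480x640x3 uint8, red, green, blue), "range_z" (480x640 float32, m along the optical axis (not along the pixel's ray), 0 where there is no reading), "mtx" (3x3 intrinsics, pixels), "cam_to_world" (4x4, takes a point from camera to world coordinates); the wrist camera has in their place "mount" (4x4, takes a point from camera to tool coordinates, whose origin is the TCP and whose axes are the flange's). Camera axes: x right, y down, z forward; pixel columns grow to the right and rows downward; lengths in m; the calibration is good to about 2 mm. A picture is of the moment at which its call begins: read the wrist's pose just before it.
A pose or a line that the arm cannot do raises MotionError and nothing moves.
- finish_job(): hands the job in; it is judged then, once.
The state is a dict: "clock": time; "joints": joint angles; "joint_vel": joint speeds; "effort": joint torques, N m; "ee_pos": TCP position; "tcp_rot": TCP orientation; "force": force on the tool from outside, world axes, zero at the start; "torque": the same for the moment, N m; "finger_gap": opening from 0.0 (shut) to 1.0 (fully open); "grasp_force": force on a finger pad.
Only numpy, scipy, OpenCV 4.12 (cv2) and the standard library are available. Lean on these libraries where they do the work, as an engineer would, in place of code of your own. Each camera call takes 0.05 s, during which the arm holds its last target. There are 200 camera calls.

## Working session

There is one attempt and no reset: what is moved stays moved. The work goes in short steps, each a Python script; the robot and the scene stay as the last script left them, time stands still between calls to the robot, and variables do not carry over. Pictures are saved under pics/ and viewed, at most 14 in all, crops included, and the job is handed in when it is done.

```bash
ls; mkdir -p pics
python3 - <<'E'
from bench import *
import numpy as np, cv2, pickle
o=get_obs(); print(o['clock'],o['ee_pos'],o['tcp_rot'],tcp_to_grasp if not callable(tcp_to_grasp) else tcp_to_grasp())
for n in("top","scene"):
    s=snapshot(n); pickle.dump(s,open(n+'.pkl','wb'))
    cv2.imwrite(f'pics/{n}0.png',s['pixels'][...,::-1])
    print(n,s['mtx'],s['cam_to_world'])
E
```

```text
pics
0.0 [ 0.21625475 -0.53223854  0.230402  ] [-3.13979819e+00 -2.78209300e-04  3.85796675e-01] 0.0187
top [[508.52681767   0.         316.13238495]
 [  0.         508.52681767 238.10734241]
 [  0.           0.           1.        ]] [[ 0.00397227 -0.99173061  0.12827556  0.42479299]
 [-0.99995278 -0.00280161  0.0093053   0.20844571]
 [-0.00886898 -0.12830646 -0.99169491  1.15776749]
 [ 0.          0.          0.          1.        ]]
scene [[505.9164623    0.         314.75693188]
 [  0.         505.9164623  234.77718288]
 [  0.           0.           1.        ]] [[-0.50870822 -0.65898264  0.55403775 -0.06573271]
 [-0.86072362  0.37488634 -0.3444054   0.59880005]
 [ 0.019256   -0.65207523 -0.75790969  0.86231312]
 [ 0.          0.          0.          1.        ]]
```

View pics/top0.png

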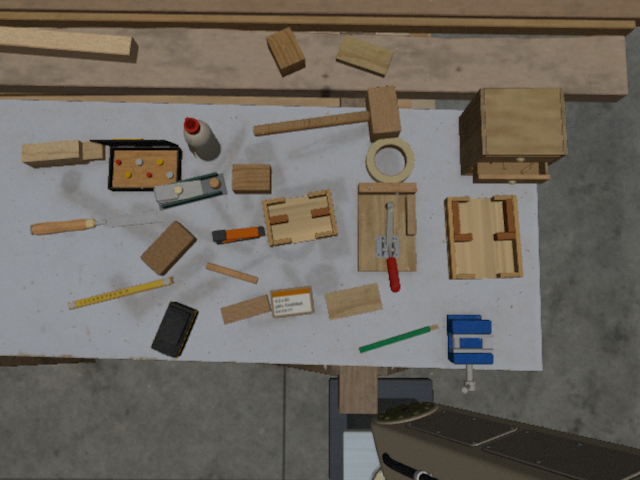

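View pics/scene0.png

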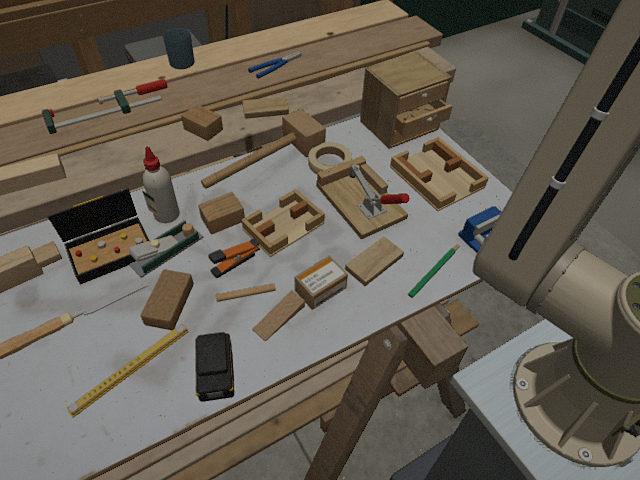

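The top view shows the large tray at (484,237), small tray (300,218), packer (354,301), carton (292,302), wedge (247,309), dowel (231,272), clamp (238,235), cork (168,248) and offcut (251,178). The scene view agrees. I need a close-up of the trays and a height map.

```bash
cat > vis.py <<'E'
import numpy as np, cv2
def cloud(s,M=None):
    M=s['cam_to_world'] if M is None else M
    K=s['mtx']; Z=s['range_z'].astype(float); v,u=np.mgrid[0:480,0:640]
    P=np.stack([(u-K[0,2])/K[0,0]*Z,(v-K[1,2])/K[1,1]*Z,Z],-1)@M[:3,:3].T+M[:3,3]
    P[Z==0]=np.nan; return P
def ray(s,u,v,z,M=None):
    M=s['cam_to_world'] if M is None else M
    d=M[:3,:3]@np.linalg.inv(s['mtx'])@np.array([u,v,1.]); t=(z-M[2,3])/d[2]
    return M[:3,3]+t*d
def rect(P):
    "min-area rect of xy points -> centre, (short,long) mm, yaw of the long axis"
    (c,(w,h),a)=cv2.minAreaRect((P[:,:2]*1000).astype(np.float32))
    a=np.deg2rad(a)
    if w<h: a+=np.pi/2; w,h=h,w
    a=(a+np.pi/2)%np.pi-np.pi/2
    return np.round(np.array(c)/1000,4),(round(h,1),round(w,1)),round(a,3)
E
python3 - <<'E'
import pickle; from vis import *
s=pickle.load(open('top.pkl','rb')); P=cloud(s); H=P[...,2]
print('table',np.nanmedian(H[320:350,200:330]),np.nanstd(H[325:345,200:215]))
im=s['pixels'][...,::-1]
a=cv2.resize(im[185:290,435:535],None,fx=4,fy=4,interpolation=2); b=cv2.resize(im[165:325,195:395],None,fx=2.6,fy=2.6,interpolation=2)
h=max(a.shape[0],b.shape[0]); pad=lambda x:cv2.copyMakeBorder(x,0,h-x.shape[0],0,0,0)
c=np.hstack([pad(a),pad(b)]); print(c.shape); cv2.imwrite('pics/zoom.png',cv2.resize(c,(800,int(h*800/c.shape[1]))))
for n,(u0,u1,v0,v1,lo,hi) in dict(large=(440,530,188,285,.028,.046),small=(258,342,186,252,.028,.046),packer=(320,386,280,322,.009,.027),
  carton=(268,318,284,322,.040,.062),wedge=(216,275,290,326,.003,.03),clamp=(205,266,222,250,.02,.07),dowel=(200,262,258,288,.006,.025),cork=(138,200,218,278,.03,.05),offcut=(228,275,160,196,.035,.055)).items():
    m=np.zeros(H.shape,np.uint8); m[v0:v1,u0:u1]=((H>lo)&(H<hi))[v0:v1,u0:u1]
    k,l,st,_=cv2.connectedComponentsWithStats(m); j=1+np.argmax(st[1:,4]); q=P[l==j]
    if n in('large','small'): q=P[m>0]
    print(n,st[j],*rect(q),'z',np.round(np.percentile(q[:,2],[5,50,95]),4))
E
```

```text
table 0.0005741310861014925 0.002265122142067757
(420, 920, 3)
large [ 493  195   31   83 1003] [ 0.5752 -0.155 ] (157.7, 185.1) 0.033 z [0.0307 0.0362 0.0399]
small [262 197  30  49 528] [0.6245 0.2593] (134.2, 184.8) -1.52 z [0.0306 0.0361 0.0409]
packer [ 325  283   58   38 1460] [0.4307 0.1352] (60.0, 120.5) -1.364 z [0.0143 0.0179 0.0212]
carton [ 270  286   44   33 1162] [0.429  0.2711] (60.8, 90.0) -1.447 z [0.0468 0.0503 0.054 ]
wedge [220 293  52  32 852] [0.4141 0.3768] (52.7, 113.9) -1.371 z [0.004  0.0127 0.0213]
clamp [212 226  53  16 552] [0.5791 0.391 ] (24.1, 111.5) -1.406 z [0.0287 0.0415 0.0594]
dowel [206 263  53  21 370] [0.4944 0.4084] (18.5, 119.8) 1.28 z [0.0089 0.0141 0.0184]
cork [ 141  221   54   55 1422] [0.5477 0.5508] (63.0, 115.0) -0.74 z [0.0334 0.0374 0.041 ]
offcut [ 232  164   39   28 1027] [0.7071 0.3663] (62.5, 85.7) -1.564 z [0.0404 0.0444 0.0481]
```

View pics/zoom.png

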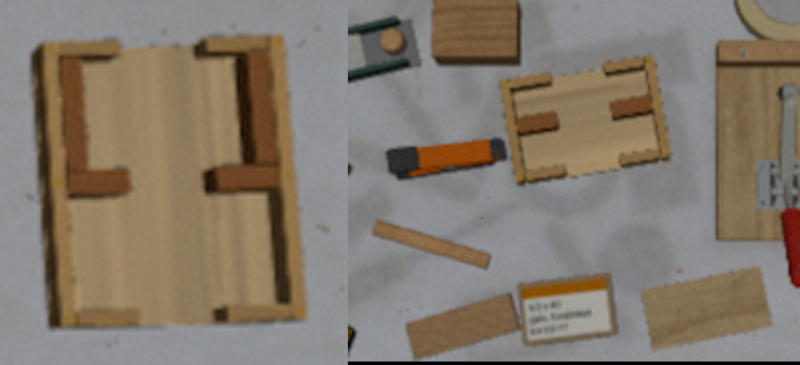

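The zoom shows brown stop blocks in the upper (far, +x) bay of the large tray, so the tray's x runs along world +x. The small tray's divider sits off-centre and needs a closer look, as does the wedge. I'll take wrist views from above next.

```bash
cat >> vis.py <<'E'
from scipy.spatial.transform import Rotation as R
def wrist(name):
    "wrist picture with cam_to_world filled in from the pose just before it"
    from bench import get_obs, snapshot
    import pickle
    o=get_obs(); T=np.eye(4); T[:3,:3]=R.from_euler('xyz',o['tcp_rot']).as_matrix(); T[:3,3]=o['ee_pos']
    s=snapshot('wrist'); s['cam_to_world']=T@s['mount']
    pickle.dump(s,open(name+'.pkl','wb')); cv2.imwrite(f'pics/{name}.png',s['pixels'][...,::-1]); return s
E
python3 - <<'E'
from bench import *; from vis import *
for n,p in dict(wl=(.55,-.155,.33),ws=(.58,.30,.33),wp=(.43,.27,.33)).items():
    for y in (0,-np.pi/2,np.pi/2,np.pi):
        q=solve_ik(p,[np.pi,0,y]); print(n,y,None if q is None else np.round(q,2))
    movep(p,[np.pi,0,0]); wait(.2); s=wrist(n); print(get_obs()['clock'],s['cam_to_world'].round(3).tolist())
a=[cv2.resize(cv2.imread(f'pics/{n}.png'),(400,300)) for n in('wl','ws','wp')]; a.append(a[0]*0)
cv2.imwrite('pics/w4.png',np.vstack([np.hstack(a[:2]),np.hstack(a[2:])]))
E
```

```text
wl 0 [-0.42  0.3   0.27  1.54  0.    2.73]
wl -1.5707963267948966 [-0.42  0.3   0.27  1.54  0.   -1.99]
wl 1.5707963267948966 [-0.42  0.3   0.27  1.54  0.    1.16]
wl 3.141592653589793 [-0.42  0.3   0.27  1.54  0.   -0.42]
2.2083 [[-0.002, -0.958, -0.285, 0.622], [-1.0, 0.002, 0.001, -0.156], [-0.0, 0.285, -0.958, 0.472], [0.0, 0.0, 0.0, 1.0]]
ws 0 [ 0.35  0.49  0.54  1.63  0.   -2.79]
ws -1.5707963267948966 [ 0.35  0.49  0.54  1.63  0.   -1.22]
ws 1.5707963267948966 [0.35 0.49 0.54 1.63 0.   1.93]
ws 3.141592653589793 [0.35 0.49 0.54 1.63 0.   0.35]
7.0 [[-0.001, -0.959, -0.285, 0.652], [-1.0, 0.001, 0.0, 0.3], [-0.0, 0.285, -0.959, 0.473], [0.0, 0.0, 0.0, 1.0]]
wp 0 [ 0.4   0.17  0.1   1.5   0.   -2.74]
wp -1.5707963267948966 [ 0.4   0.17  0.1   1.5   0.   -1.17]
wp 1.5707963267948966 [0.4  0.17 0.1  1.5  0.   1.97]
wp 3.141592653589793 [0.4  0.17 0.1  1.5  0.   0.4 ]
7.9083 [[-0.001, -0.958, -0.285, 0.503], [-1.0, 0.001, 0.0, 0.27], [0.0, 0.285, -0.958, 0.472], [0.0, 0.0, 0.0, 1.0]]
```

View pics/w4.png

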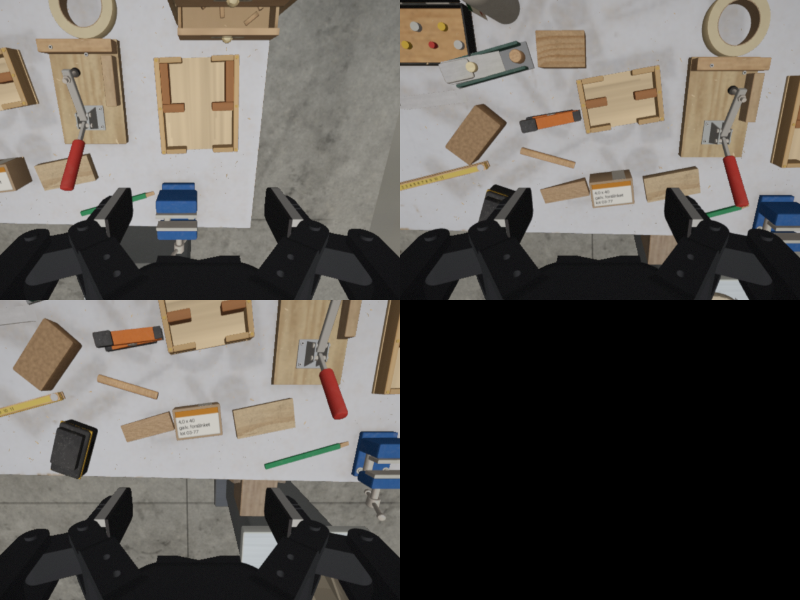

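The wrist views show both trays clear of clutter: in picture ws the small tray is at (620,98) and the clamp at (550,120). In wp the wedge is at (148,426), with its right end nearly touching the carton at (197,420). Now I'll measure them with depth.

```bash
cat > m.py <<'E'
import pickle; from vis import *
L=lambda n:pickle.load(open(n+'.pkl','rb'))
G=dict(large=(.5752,-.155,.033,.092+.006,.078+.006,.028,.046),small=(.6225,.2595,.13,.058,.082,.030,.046),packer=(.4307,.1352,.207,.036,.066,.009,.027),
 carton=(.429,.2711,.124,.034,.049,.042,.062),wedge=(.41,.378,.2,.03,.0605,.0045,.03),clamp=(.579,.391,.165,.02,.066,.015,.07),dowel=(.4944,.4084,-.291,.018,.07,.007,.025),cork=(.5477,.5508,.83,.04,.07,.03,.05),offcut=(.7071,.3663,.007,.04,.05,.035,.055))
for w in('top','wl','ws','wp'):
    s=L(w); P=cloud(s)[5:360].reshape(-1,3); P=P[~np.isnan(P[:,0])]
    for n,(x,y,a,hx,hy,lo,hi) in G.items():
        d=P[:,:2]-[x,y]; u=d@[np.cos(a),np.sin(a)]; v=d@[-np.sin(a),np.cos(a)]
        m=(abs(u)<hx)&(abs(v)<hy)&(P[:,2]>lo)&(P[:,2]<hi)
        if m.sum()<250: continue
        q=P[m]; print(w,n,m.sum(),*rect(q),'z',np.round(np.percentile(q[:,2],[5,50,95]),4))
        if n=='wedge':
            for t in np.arange(-.05,.06,.02):
                k=abs(v[m]-t)<.01; print('   v',round(t,3),'z',q[k,2].mean().round(4),'u',np.round(np.percentile(u[m][k],[2,98]),4),end='')
            print()
        if n=='small':
            k=(abs(v[m])>.036)&(abs(v[m])<.06); print('  u hist 4mm',np.histogram(u[m][k],np.arange(-.06,.061,.004))[0])
E
python3 m.py
```

```text
top large 1957 [ 0.5752 -0.155 ] (157.7, 185.1) 0.033 z [0.0307 0.0362 0.0399]
top small 1001 [0.6163 0.2595] (104.2, 163.3) -1.399 z [0.0327 0.0362 0.0397]
  u hist 4mm [10 41 27 11  0  0  0  0  0  0  0  3 21 36 37 38 19  2  0  0  0  0  0 15
 32 36 20  2  0  0]
top packer 1460 [0.4307 0.1352] (60.0, 120.5) -1.364 z [0.0143 0.0179 0.0212]
top carton 1162 [0.429  0.2711] (60.8, 90.0) -1.447 z [0.0468 0.0503 0.054 ]
top wedge 801 [0.4092 0.3749] (57.7, 114.9) -1.364 z [0.0055 0.0132 0.0214]
   v -0.05 z 0.0193 u [-0.0131  0.0239]   v -0.03 z 0.0171 u [-0.0151  0.0225]   v -0.01 z 0.014 u [-0.0164  0.02  ]   v 0.01 z 0.011 u [-0.0178  0.0198]   v 0.03 z 0.0084 u [-0.0218  0.0165]   v 0.05 z 0.0063 u [-0.0207  0.0158]
top clamp 604 [0.5839 0.3862] (37.0, 122.3) -1.46 z [0.0263 0.0401 0.0593]
top dowel 367 [0.4963 0.4079] (22.4, 119.8) 1.278 z [0.0091 0.0142 0.0184]
top cork 1422 [0.5477 0.5508] (63.0, 115.0) -0.74 z [0.0334 0.0374 0.041 ]
top offcut 1027 [0.7071 0.3663] (62.5, 85.7) -1.564 z [0.0404 0.0444 0.0481]
wl large 6657 [ 0.5762 -0.1551] (156.2, 184.3) 0.034 z [0.0345 0.037  0.03
[... 1661 characters left out ...]
 0   0   0   0]
wp packer 4571 [0.4322 0.1359] (60.5, 120.4) -1.367 z [0.0165 0.0181 0.0196]
wp carton 3838 [0.4307 0.2716] (60.8, 90.1) -1.446 z [0.049  0.0506 0.052 ]
wp wedge 2341 [0.4137 0.377 ] (38.2, 109.5) -1.286 z [0.0057 0.0137 0.0214]
   v -0.05 z 0.0196 u [-0.0106  0.0261]   v -0.03 z 0.0177 u [-0.0122  0.025 ]   v -0.01 z 0.0145 u [-0.014  0.023]   v 0.01 z 0.0112 u [-0.0157  0.0211]   v 0.03 z 0.0081 u [-0.0176  0.019 ]   v 0.05 z 0.0057 u [-0.018   0.0171]
wp clamp 2950 [0.5801 0.3859] (39.4, 121.5) -1.406 z [0.024  0.041  0.0592]
wp dowel 1305 [0.495  0.4094] (15.9, 120.1) 1.281 z [0.0102 0.0148 0.017 ]
wp cork 6189 [0.5498 0.5505] (62.4, 114.4) -0.732 z [0.0344 0.038  0.0395]
```

```bash
cat > m2.py <<'E'
import pickle; from vis import *
for w in('top','ws','wp'):
    s=pickle.load(open(w+'.pkl','rb')); P=cloud(s)[5:360].reshape(-1,3); P=P[~np.isnan(P[:,0])]
    for n,(x,y,a,hx,hy,lo,hi) in dict(small=(.6183,.2595,.172,.057,.0805,.030,.046),clamp=(.579,.391,.165,.02,.0585,.022,.07)).items():
        d=P[:,:2]-[x,y]; u=d@[np.cos(a),np.sin(a)]; v=d@[-np.sin(a),np.cos(a)]
        m=(abs(u)<hx)&(abs(v)<hy)&(P[:,2]>lo)&(P[:,2]<hi); q=P[m]; print(w,n,*rect(q))
        if n=='small':
            k=(abs(v[m])>.036)&(abs(v[m])<.065); print(np.histogram(u[m][k],np.arange(-.06,.061,.004))[0])
            print(' v hist',np.histogram(v[m],np.arange(-.082,.083,.004))[0])
        else:
            for t in np.arange(-.06,.061,.01):
                k=abs(v[m]-t)<.005
                if k.sum()>5: print(round(t,2),'u',np.round(np.percentile(u[m][k],[3,97]),4),'z',np.round(np.percentile(q[k,2],[5,95]),3))
E
python3 m2.py; python3 -c "
import cv2;a=cv2.imread('pics/ws.png');cv2.imwrite('pics/wsz.png',cv2.resize(a[90:240,180:440],(780,450),interpolation=2))"
```

```text
top small [0.6169 0.2564] (104.3, 155.1) -1.398
[ 0 26 46 46  6  1  0  0  0  1  0  0  0 26 48 45 45 24  0  0  1  1  0  0
  2 56 41 24  0  0]
 v hist [50 79 71 30 29 29 31 31 28 31 31 30 29  0  0  0  0  0  0  0  0  0  0  0
  0  0 16 30 30 31 31 28 30 31 31 28 48 83 79 15  0]
top clamp [0.5791 0.391 ] (24.1, 111.5) -1.406
-0.05 u [-0.0094  0.0091] z [0.026 0.034]
-0.04 u [-0.0109  0.0098] z [0.028 0.034]
-0.03 u [-0.0107  0.0106] z [0.028 0.037]
-0.02 u [-0.0102  0.0104] z [0.032 0.039]
-0.01 u [-0.0108  0.0093] z [0.033 0.042]
0.0 u [-0.0115  0.0106] z [0.032 0.045]
0.01 u [-0.0111  0.0095] z [0.033 0.048]
0.02 u [-0.0106  0.0102] z [0.043 0.05 ]
0.03 u [-0.0113  0.011 ] z [0.045 0.059]
0.04 u [-0.0117  0.0112] z [0.054 0.061]
0.05 u [-0.011   0.0118] z [0.055 0.061]
ws small [0.6189 0.2567] (104.1, 155.3) -1.399
[  0   0 128 153 134   1   2   0   2   2   1   3   0   2 147 162 173 175
  25   3   2   2   3   1   2  85 182 183   7   0]
 v hist [180 305 340 101 111 110 109 110 109 110 110 107 122   0   0   0   0   0
   0   0   0   0   0   0   0   0  52 105 109 104 107 104 105 109 103 105
[... 751 characters left out ...]
 225  75  75  76  81  85  87  87  94  96 106   1   0   0   0   0
   0   0   0   0   0   0   0   0  55 106 103 104 104 104 105 105 103 107
 186 301 294  43   1]
wp clamp [0.5807 0.391 ] (24.4, 111.6) -1.418
-0.06 u [-0.0069  0.0115] z [0.029 0.032]
-0.05 u [-0.0084  0.0109] z [0.028 0.033]
-0.04 u [-0.0088  0.0118] z [0.029 0.033]
-0.03 u [-0.0087  0.0118] z [0.031 0.036]
-0.02 u [-0.0088  0.0121] z [0.034 0.039]
-0.01 u [-0.009  0.012] z [0.032 0.041]
0.0 u [-0.0098  0.0116] z [0.03  0.044]
0.01 u [-0.0091  0.0121] z [0.035 0.047]
0.02 u [-0.0089  0.0121] z [0.045 0.049]
0.03 u [-0.0096  0.0126] z [0.048 0.058]
0.04 u [-0.0096  0.013 ] z [0.055 0.06 ]
0.05 u [-0.0097  0.0128] z [0.057 0.061]
```

View pics/wsz.png

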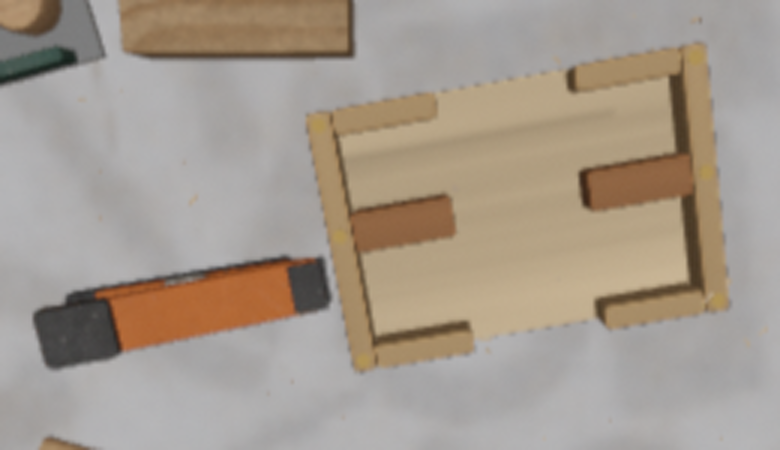

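The zoom shows the small tray's divider (brown, at (400,222) and (640,180)) nearer the far wall. The depth profile agrees: the near gap is about 38 mm and the far gap about 30 mm. So the wider bay is on the -x side, with yaw 0.172.

In the small tray, the fingers opening on the dowel would sweep through a clamp already in place. The dowel therefore goes in before the clamp. I'll fill the large tray first.

```bash
cat > job.py <<'E'
from bench import *; from vis import *
LT=(.5752,-.1551,.034); ST=(.6175,.2566,.172); ZT=.20
def bay(t,u,z=.009): return t[0]+u*np.cos(t[2]),t[1]+u*np.sin(t[2]),t[2],z
def rot(a): return [np.pi,0,a+np.pi/2]
def st(m):
    o=get_obs(); print(m,'t',round(o['clock'],2),'p',np.round(o['ee_pos'],4),'gap',round(o['finger_gap'],3),'gf',round(o['grasp_force'],1),'F',np.round(o['force'],1))
def pick(x,y,a,h,f):
    movep([x,y,ZT],rot(a)); servo_line([x,y,h+.03],velocity=.2); servo_line([x,y,h],velocity=.06); st('at')
    gripper_close(f); st('grip'); servo_line([x,y,h+.04],velocity=.08); servo_line([x,y,ZT],velocity=.2); st('up')
def place(x,y,a,z,h):
    movep([x,y,ZT+.02],rot(a)); wait(.1); st('over')
    servo_line([x,y,z+h+.025],velocity=.2); servo_line([x,y,z+h+.001],velocity=.04); wait(.2); st('down')
    gripper_open(); st('open'); servo_line([x,y,z+h+.04],velocity=.08); servo_line([x,y,ZT],velocity=.25)
E
python3 - <<'E'
import pickle; from vis import *
H=cloud(pickle.load(open('top.pkl','rb')))
m=(H[...,0]>.3)&(H[...,0]<.75)&(H[...,1]>-.3)&(H[...,1]<.6)
for y in np.arange(-.3,.6,.1):
    k=m&(H[...,1]>y)&(H[...,1]<y+.1); print(round(y,1),np.nanpercentile(H[k][:,2],99.7).round(3),end=' ')
from job import *
pick(.4315,.1358,.205,0.0,40)
w=wrist('g1'); 
place(*bay(LT,-.045),0.0)
E
```

```text
-0.3 0.168 -0.2 0.168 -0.1 0.076 0.0 0.144 0.1 0.049 0.2 0.055 0.3 0.053 0.4 0.06 0.5 0.062 at t 13.07 p [ 4.313e-01  1.358e-01 -3.000e-04] gap 1.001 gf 0.0 F [-0.2  0.   1.1]
grip t 13.44 p [0.432  0.1359 0.0005] gap 0.687 gf 43.6 F [-0.6 -1.1  3.6]
up t 15.04 p [0.4307 0.1357 0.1987] gap 0.696 gf 43.1 F [-0.5  0.2 -0.8]
over t 16.38 p [ 0.5301 -0.155   0.22  ] gap 0.69 gf 43.1 F [-0.6  1.2 -0. ]
down t 18.41 p [ 0.5302 -0.1566  0.0098] gap 0.69 gf 43.1 F [ 0.6 -0.4 -0.4]
open t 18.79 p [ 0.5303 -0.1567  0.0101] gap 1.001 gf 0.0 F [ 0.3 -0.2 -0.6]
```

```bash
cat >> job.py <<'E'
def look(name,t,boxes):
    "wrist view of tray t; rect of the cloud inside boxes {name:(u0,u1,v0,v1,zlo,zhi)} in the tray frame"
    movep([t[0],t[1]-.02,.31],rot(0)); wait(.25); s=wrist(name); P=cloud(s)[5:360].reshape(-1,3); P=P[~np.isnan(P[:,0])]
    c,sn=np.cos(t[2]),np.sin(t[2]); d=P[:,:2]-t[:2]; P=np.c_[d@[c,sn],d@[-sn,c],P[:,2]]
    for n,(a,b,e,f,lo,hi) in boxes.items():
        m=(P[:,0]>a)&(P[:,0]<b)&(P[:,1]>e)&(P[:,1]<f)&(P[:,2]>lo)&(P[:,2]<hi)
        if m.sum()>50: print(n,m.sum(),*rect(P[m]),'z',np.round(np.percentile(P[m,2],[5,50,95]),4))
        else: print(n,'few',m.sum())
E
python3 - <<'E'
from job import *
look('l1',LT,dict(tray=(-.1,.1,-.086,.086,.031,.045),packer=(-.081,-.009,-.067,.067,.020,.034)))
pick(.4130,.3771,.283,.001,40)
E
```

```text
tray 6951 [ 0.0014 -0.0003] (156.2, 184.2) -0.001 z [0.035  0.0369 0.0384]
packer 5382 [-0.0481  0.    ] (65.7, 132.5) -1.57 z [0.0257 0.0271 0.0286]
at t 24.77 p [0.4128 0.377  0.0007] gap 1.0 gf 0.0 F [-0.  -0.8 -0.3]
grip t 25.28 p [0.4134 0.3774 0.0015] gap 0.431 gf 41.1 F [0.3 0.8 3. ]
up t 26.88 p [0.4123 0.3766 0.1986] gap 0.432 gf 40.7 F [-0.  -0.6 -0.3]
```

View pics/l1.png

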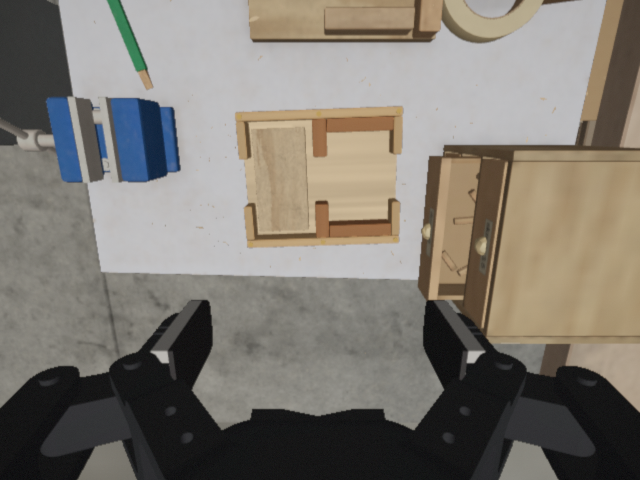

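The packer lies flat in the long bay at (279,178), with its top measured at 27.1 mm (27 expected). The wedge is in hand, so I'll place it and then pick up the carton.

Run:
```python
from job import *
place(*bay(LT,-.045,.027),.001)
pick(.4302,.2716,.126,.014,40)
place(*bay(LT,.0455),.014)
look('l2',LT,dict(tray=(-.1,.1,-.086,.086,.031,.039),wedge=(-.074,-.016,-.06,.06,.0315,.055),packer=(-.079,-.011,-.063,.063,.0245,.0295),carton=(.005,.085,-.06,.06,.052,.07)))
st('')
```

```text
over t 28.95 p [ 0.5304 -0.1556  0.22  ] gap 0.434 gf 40.7 F [ 0.1 -0.4  0. ]
down t 30.88 p [ 0.5303 -0.1566  0.0289] gap 0.43 gf 40.7 F [ 0.2 -0.6 -1.1]
open t 31.42 p [ 0.5303 -0.1566  0.029 ] gap 0.997 gf 0.0 F [-0.4  0.5  0.7]
at t 35.93 p [0.43   0.2715 0.0137] gap 0.995 gf 0.0 F [-0.2 -0.3  0.7]
grip t 36.29 p [0.4308 0.2718 0.0146] gap 0.7 gf 44.8 F [ 0.3 -0.1  3.5]
up t 37.83 p [0.4294 0.2712 0.1986] gap 0.695 gf 44.2 F [ 0.4  0.8 -3.6]
over t 39.63 p [ 0.6207 -0.152   0.2202] gap 0.695 gf 44.2 F [ 0.3  0.5 -2.8]
down t 41.59 p [ 0.6207 -0.1536  0.0239] gap 0.692 gf 44.2 F [ 0.1  0.1 -3. ]
open t 41.98 p [ 0.6144 -0.1525  0.0221] gap 1.001 gf 0.0 F [-13.9   1.2   0.4]
tray 8427 [ 0.0013 -0.0003] (156.1, 184.5) 0.0 z [0.033  0.0369 0.0384]
wedge 3196 [-0.0451 -0.0005] (38.1, 110.0) -1.567 z [0.0325 0.0401 0.0481]
packer 1925 [-0.0454 -0.0005] (60.2, 120.0) 1.57 z [0.0258 0.0271 0.0285]
carton 4610 [ 0.0451 -0.0006] (60.7, 90.5) -1.559 z [0.0581 0.0596 0.0609]
 t 44.17 p [ 0.575  -0.1747  0.3082] gap 1.001 gf 0.0 F [-0.6  0.9 -0. ]
```

View pics/l2.png

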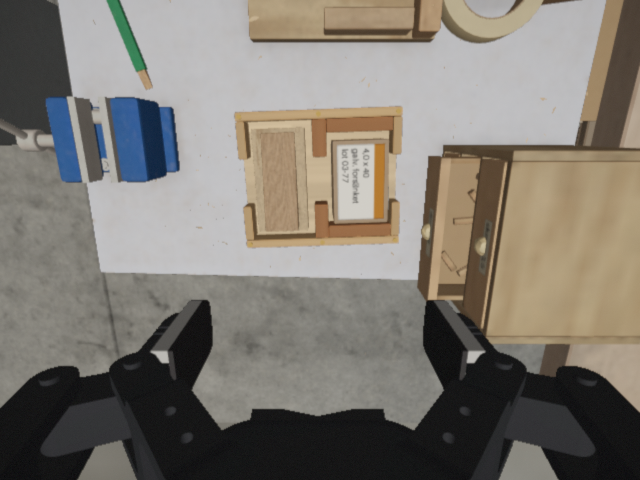

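The large kit is made up: wedge centred on the packer at (280,178) and carton centred at (360,180). The carton's rect is 0.0451 against a nominal 0.045. Dowel next, then the clamp.

Run:
```python
from job import *
pick(.4945,.4093,-.290,.003,40)
place(*bay(ST,.027),.003)
look('s1',ST,dict(tray=(-.06,.06,-.0805,.0805,.031,.039),dowel=(.013,.041,-.067,.067,.017,.029)))
pick(.5805,.3910,.168,.010,40)
```

```text
at t 47.95 p [0.4943 0.4092 0.0027] gap 1.003 gf 0.0 F [-1.3 -0.2  0. ]
grip t 48.59 p [0.4948 0.4095 0.0033] gap 0.17 gf 41.0 F [0.3 0.3 2. ]
up t 50.17 p [0.4939 0.4089 0.1985] gap 0.169 gf 40.7 F [-0.3  1.5 -0.6]
over t 51.13 p [0.6428 0.2626 0.2194] gap 0.172 gf 40.7 F [-0.1  0.  -0.9]
down t 53.15 p [0.6441 0.2612 0.0129] gap 0.171 gf 40.7 F [-0.4 -0.4  0.2]
open t 53.83 p [0.6441 0.2612 0.013 ] gap 1.004 gf 0.0 F [0.4 0.4 0.1]
tray 3924 [ 0.0019 -0.0008] (104.1, 156.1) 1.57 z [0.0349 0.0369 0.0383]
dowel 1368 [0.024  0.0007] (21.3, 119.7) 1.567 z [0.0195 0.0239 0.0259]
at t 58.44 p [0.5803 0.3909 0.0096] gap 1.001 gf 0.0 F [1.  0.2 0.4]
grip t 59.06 p [0.5808 0.3912 0.0105] gap 0.252 gf 39.2 F [-0.4 -0.3  2.7]
up t 60.61 p [0.5799 0.3907 0.1984] gap 0.249 gf 39.2 F [-0.5 -0.  -1.4]
```

View pics/s1.png

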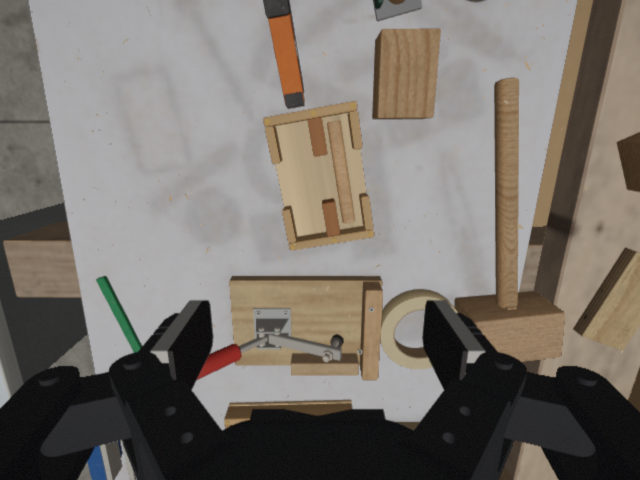

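The dowel lies on the floor of the narrower bay at (342,172), top at 25 mm. The clamp is in hand, so I'll place it and check.

Run:
```python
from job import *
place(*bay(ST,-.022),.010)
look('s2',ST,dict(tray=(-.06,.06,-.0805,.0805,.031,.039),dowel=(.018,.041,-.067,.067,.0215,.029),clamp=(-.042,-.004,-.067,.067,.0395,.08),cork=(-.15,.15,.25,.4,.03,.05)))
wait(.5); st('')
```

```text
over t 61.33 p [0.5953 0.2534 0.2189] gap 0.25 gf 39.2 F [-0.9  0.4 -1. ]
down t 63.31 p [0.5958 0.2529 0.0199] gap 0.25 gf 39.2 F [ 0.9  0.9 -1.3]
open t 63.95 p [0.5959 0.2528 0.02  ] gap 0.999 gf 0.0 F [-0.8  0.5  0.9]
tray 3959 [ 0.0019 -0.0008] (104.1, 156.2) 1.57 z [0.0349 0.037  0.0384]
dowel 1139 [0.0267 0.0007] (14.4, 119.5) -1.568 z [0.0219 0.0243 0.026 ]
clamp 1958 [-0.0224  0.0004] (24.2, 112.0) 1.561 z [0.0402 0.054  0.0683]
cork few 0
 t 66.63 p [0.6175 0.2366 0.3101] gap 1.002 gf 0.0 F [0.6 0.2 0.1]
```

View pics/s2.png

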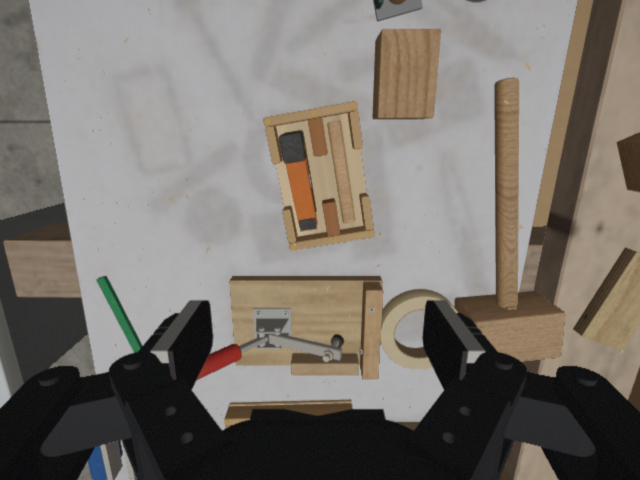

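The clamp stands on the floor at (299,180), its top near 69 mm, and the dowel is still in place at (342,172). The offcut hasn't moved, so I'm handing in.

```bash
python3 -c "
from bench import *
print(finish_job())"
```

```text
the job is handed in; nothing more can be done
None
```

Both kits are made up and the job is handed in at about 67 s: in the last pictures every part sits within about 2 mm of its bay's middle, and I laid the dowel before the clamp because the opening fingers would have hit a clamp already there.

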